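Load a T-joint weld coupon on the part-present pin

ROBOT

A 6-joint arm with a two-finger parallel gripper is mounted at the origin on the work surface. World frame = base frame: x ahead of the robot, y to its left, z up, the work surface at z = 0. Lengths are in mm, angles in rad, forces in N, time in s.
With the tool pointing down it reaches from about 275 to 1000 mm from the base axis. Payload 8.4 kg.
Tool frame: the origin (TCP) lies at the centre of the arm's flange, where the gripper is bolted on; the fingertips stand 173 mm ahead of it and the grasp point (between the pads) lies 155 mm ahead of it; z points along the fingers, y is the direction in which the jaws open and shut (so a half turn about z gives the same grasp; the last joint's range is limited). The gripper opens to 85 mm and grips with 20 to 120 N. Pads are 22 mm wide; open, the fingers measure 114 mm over their backs; the gripper's body (76 mm by 85 mm) begins 54 mm behind the grasp point. The pads swing forward as they close: fully open they stand 13 mm farther back than shut.
Start: joints at [-1.154, 0.353, 1.633, -0, 1.155, -0.002], TCP at [254.165, -570.99, 404.681] pointing down, gripper open.
Joint ranges: [-2.63, 2.63], [-0.92, 2.1], [0.06, 2.66], [-1.3, 4.44], [0, 2.69], [-3.02, 3.02]. Speed limits (rad/s): [2.22, 2.22, 2.79, 3.14, 3.14, 3.14].

INTERFACE

Orientations are given as [roll, pitch, yaw] about the fixed x, y, z axes, in that order (R = Rz(yaw) Ry(pitch) Rx(roll)).
In Python, from rig import sense, grab_frame, camera_model, sign_off gives the robot as it stands. The module is installed in compiled form; this text tells all that it offers.
- The arm moves only by the tool step_arm, never from a script. Its argument "commands" is a list of rows, each a list of 3 entries, a list of its own where there are three numbers: the shift along the tool's x, y, z in mm, then the turn about the tool's z in rad, then the opening, from 0 (shut) to 1 (fully open). A call has 1 to 20 rows; each row shifts and turns the pose as measured when the row begins, along the tool's axes as they then stand; what a row does not reach is not made up. A row lasts 1/8 s, in which the tool goes at most 62.5 mm and 10.7 degrees, less where a joint would pass 70% of its speed; a pose out of reach is approached as far as the arm can. A call with a gripper value outside its range is refused whole. The fingers move at their own pace and stop on an object; "force" is the grip in N (left out, the last holds). Time passes only in rows, so rows that do not move let the fingers close. It gives the time, the measured TCP pose, the force and the opening at its end, in the units of the state.
- sense(): the state, without advancing time (a new reading comes with each control period).
- grab_frame(name): name is "scene" or "top" or "wrist"; returns the picture (400x640x3 uint8, blue, green, red); there is no depth.
- camera_model(name): a dict with "fx", "fy", "cx", "cy" (pixels), "dist" ([k1, k2, p1, p2, k3] as OpenCV has them; the pictures are not rectified), "R" (3x3) and "t" (3): a world point X has camera coordinates R X + t. Camera axes: x right, y down, z forward; pixel columns grow to the right and rows downward; lengths in mm; the calibration is good to about 2 mm. A picture is of the moment at which its call begins: read the wrist's pose just before it. camera_model takes no time and is no camera call; for the wrist camera it gives the pose at the moment of the call.
- sign_off(): hands the job in, once; it reports no verdict.
The state is a dict: "clock": time; "qpos": joint angles; "qvel": joint speeds; "joint_efforts": joint torques, N m; "eef_pos": TCP position; "tcp_rot": TCP orientation; "contact_force": force on the tool from outside, world axes, zero at the start; "wrist_torque": the same for the moment, N m; "opening": opening from 0.0 (shut) to 1.0 (fully open).
Only numpy, scipy, OpenCV 4.12 (cv2) and the standard library are available. Lean on these libraries where they do the work, as an engineer would, in place of code of your own. Each camera call takes 0.05 s, during which the arm holds its last target. There are 200 camera calls.

TASK

Free the test fixture's toothed bar by pushing its thumb lever over so that the pawl lifts clear, and pull the bar all the way back by its upright grip. Then take the T-shaped welded coupon and lower it, foot down, flat into the nest close up to the fixed end stop, so that it holds the sensing pin down; set it down rather than dropping it, let go, and leave the pipe stub, flat plate, stepped block and bottle where they are.

Things in the scene. Friction and masses are not known exactly. Their poses are not given: they have to be found in the camera images.
- fixture: Fixed aluminium and steel bench fixture (sizes in mm). Origin: underside, on its long centre line; local y is its long axis, x across, z up. Base plate 100 (x) x 230 (y -130 to 100) x 12 thick; its top (z 12) is the bed. At y 25 to 95 two cheeks (x 12 to 18 either side, top z 56) guide the bar and carry the pawl. Its place varies; it is turned up to 0.2 rad.
- nest_stop (a point): Foot of the fixed end stop's face, mid-width, on the bed: fixture x 0, y -120, z 12. The stop is 10 thick, 20 above the bed. The nest runs from it (towards fixture +y) to the bar's jaw, between two side rails 70 apart (x -35 to 35), which stand 10 above the bed.
- pin (a joint): Part-present sensing pin: steel, 10 across, standing 8 above the bed at fixture x 0, y -107 (13 from the end stop's face). A light spring lifts it (0.8 N at rest, 2 N when flush). Value: how far it is pressed, m: 0 up, 0.008 flush with the bed, 0.010 at its limit.
- pin_top (a point): Centre of the pin's top.
- bar (a joint): Toothed steel clamp bar, 20 wide, coarse square teeth 24 apart (tops at z 38), a jaw on its nest end, an upright grip on the other. Value: m withdrawn along fixture +y: starts at 0 to 0.005, 0.055 fully back at its stop. About 2 N of friction. With the pawl down it withdraws only to about 0.010.
- bar_grip (a point): On the bar's upright grip, 18 below its top: a plain steel tab 28 wide (fixture x), 10 thick (fixture y), from z 13 to z 78. This point is at fixture x 0, y 145 + withdrawal, z 60. The tab can be pinched from above either way.
- jaw_face (a point): Middle of the jaw's face towards the end stop: fixture y -48 + withdrawal, so 72 of nest is free at 0 and 127 fully back. The jaw is 50 wide (x), 16 thick, top at z 38.
- pawl (a joint): Pawl, hinged between the cheeks (axis along x at fixture y 82, z 48); its nose, 38 nearer the nest, drops between the teeth. Value, rad: 0 down and locking (start), clear of the teeth above 0.2, limit 0.75. It lifts as the thumb lever above the hinge is pushed towards fixture +y, away from the nest. Stiff hinge (1.5 N at the lever's end): stays where left.
- pawl_tip (a point): Centre of the round crossbar (32 long along x, 8 across) on top of the pawl's thumb lever, 41 from the hinge; with the pawl down at fixture x 0, y 74, z 88. The lever below it is 16 wide, 5 thick.
- coupon: T-joint weld coupon, dark steel, 0.74 kg: foot 60 (x) x 100 (y) x 8, web 10 thick (x) x 100 long (y) upright on its centre line, z 8 to 53, weld beads in the corners up to z 14. Origin: centre of the underside; y is long, z up. Either way round fits. It lies foot down before the fixture, in one of three places shared with pipe stub and flat plate.
- pipe_stub: Bystander: upright dark steel pipe piece, 60 across, 70 high. Origin: centre of the underside.
- butt_plate: Bystander: flat dark steel plate 70 x 100 x 10 with a weld bead across the middle. Origin: centre of the underside.
- step_block: Bystander: steel block of four steps, 30 x 100 x 60 high, to the right of the fixture. Origin: centre of the underside.
- gel_bottle: Bystander: white bottle 56 across, 120 high, to the left of the fixture. Origin: centre of the underside.
Mind the look-alikes: they are no part of the job. What is shaped like the coupon but blue or yellow is not meant.

How it is judged:
By the outcome, as a careful person would: the job done as asked, in the order asked, and still so for the second after the job is handed in, with the robot touching nothing.
It also fails if it takes over 58 s, if anything falls off the work surface, if the arm or the gripper's body presses on something with over 40 N, if the wrist force passes 120 N, or if a joint passes its speed limit or range.

## Working session

There is one attempt and no reset: what is moved stays moved. The work goes in short steps, Python scripts to look and compute and a tool call to move; the robot and the scene stay as the last step left them, time stands still between calls to the robot, and variables do not carry over. Pictures are saved under pics/ and viewed, about 8 in all and at most 12, crops included, and the job is handed in when it is done.

Besides the shell and the picture viewer there is one more tool, called after ">>>" by a JSON object that holds its "name" and its "arguments". step_arm: Moves the arm, as the interface text tells. Its arguments: {"type":"object","properties":{"commands":{"type":"array","items":{"type":"array"}},"force":{"type":"number"}},"required":["commands"]}

```bash
mkdir -p pics; cat > h.py <<'E'
import numpy as np, cv2
from rig import sense, grab_frame, camera_model
def snap(name,fn,crop=None,scale=1):
    m=camera_model(name); im=grab_frame(name)
    np.savez('pics/'+fn+'.npz',K=np.array([[m['fx'],0,m['cx']],[0,m['fy'],m['cy']],[0,0,1.]]),dist=np.array(m['dist'],float),R=np.array(m['R']),t=np.array(m['t']),im=im)
    if crop: im=im[crop[1]:crop[3],crop[0]:crop[2]]
    if scale!=1: im=cv2.resize(im,None,fx=scale,fy=scale,interpolation=cv2.INTER_CUBIC)
    cv2.imwrite('pics/'+fn+'.png',im)
def ray(fn,uv,z):
    d=np.load('pics/'+fn+'.npz'); uv=np.array(uv,float).reshape(-1,1,2)
    n=cv2.undistortPoints(uv,d['K'],d['dist']).reshape(-1,2)
    n=np.c_[n,np.ones(len(n))]@d['R']; c=-d['R'].T@d['t'].ravel()
    z=np.broadcast_to(z,len(n)); return c+n*((z-c[2])/n[:,2])[:,None]
def proj(fn,X):
    d=np.load('pics/'+fn+'.npz')
    return cv2.projectPoints(np.array(X,float).reshape(-1,3),cv2.Rodrigues(d['R'])[0],d['t'].ravel(),d['K'],d['dist'])[0].reshape(-1,2)
E
python3 - <<'E'
from h import *
snap('top','top0');snap('scene','scene0')
print(sense())
for n in('top','scene','wrist'):
    m=camera_model(n);print(n,-np.array(m['R']).T@np.array(m['t']),np.array(m['R']).round(2).tolist(),m['fx'])
E
```

```text
{'clock': 0.1, 'qpos': array([-1.15439421e+00,  3.53597181e-01,  1.63406173e+00,  9.54884978e-06,
        1.15524137e+00, -2.39705267e-03]), 'qvel': array([ 0.000227  ,  0.00031512, -0.0016987 ,  0.00118209,  0.00107098,
        0.0009548 ]), 'joint_efforts': array([ 5.40595920e-04, -6.06355691e+01, -3.42817533e+01,  8.37725963e-06,
        3.79167963e-03,  6.54801261e-05]), 'eef_pos': array([ 254.07998779, -570.78620785,  404.02435978]), 'tcp_rot': array([-3.14028505e+00, -1.18655419e-05,  4.18795299e-01]), 'contact_force': array([ 0.1880021 ,  0.23254527, -0.26473195]), 'wrist_torque': array([ 0.00432952, -0.00994791, -0.00189664]), 'opening': 1.0026281117244562}
top [ 368.91994406   -2.3545647  1370.27741427] [[-0.01, -1.0, -0.02], [-1.0, 0.01, -0.08], [0.08, 0.02, -1.0]] 514.2669672205149
scene [1149.51165418 -403.9948134   729.09028124] [[0.52, 0.86, 0.01], [0.54, -0.32, -0.78], [-0.66, 0.41, -0.63]] 390.6280375829442
wrist [ 320.50615415 -541.85654864  373.96439878] [[0.41, -0.91, -0.0], [-0.88, -0.39, 0.29], [-0.26, -0.12, -0.96]] 304.6263518971639
```

View pics/top0.png

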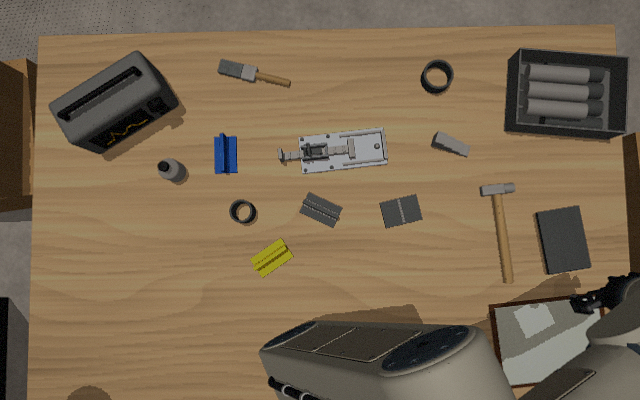

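View pics/scene0.png

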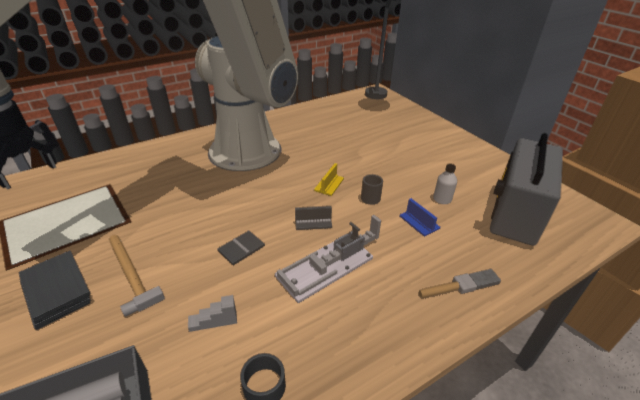

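The top view shows the fixture at about (333,150) with its grip at (281,155), the dark T coupon at (321,210), the plate at (401,211), the pipe at (243,211), the bottle at (172,170) and the step block at (451,144). The scene view agrees. I'll enlarge the top view to measure it.

```bash
python3 -c "
from h import *
im=np.load('pics/top0.npz')['im'][115:235,265:405]
cv2.imwrite('pics/c1.png',cv2.resize(im,None,fx=5,fy=5,interpolation=cv2.INTER_CUBIC))"
```

```text
(no output)
```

View pics/c1.png

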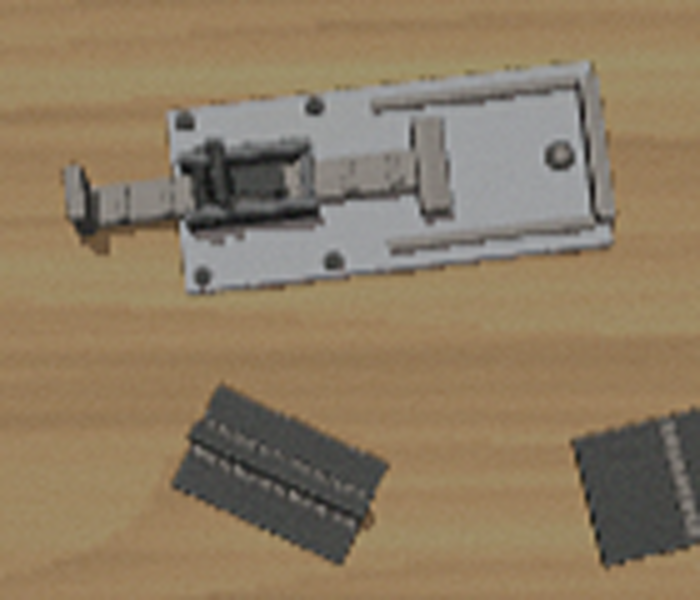

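The crop shows the base plate corners at (168,113), (592,64), (612,243) and (190,292), and the coupon foot corners at (222,384), (388,463), (342,565) and (172,487). The crossbar is at (213,170), the grip at (75,195) and the pin at (558,153).

```bash
python3 - <<'E'
from h import *
c=lambda L:(np.array(L,float)+.5)/5-.5+[265,115]
def fit(loc,w):
    loc=np.array(loc,float);w=w[:,:2];a=loc-loc.mean(0);b=w-w.mean(0)
    th=np.arctan2((a[:,0]*b[:,1]-a[:,1]*b[:,0]).sum(),(a*b).sum())
    R=np.array([[np.cos(th),-np.sin(th)],[np.sin(th),np.cos(th)]])
    o=w.mean(0)-R@loc.mean(0);print('org',o.round(1),'th',th.round(4),'res',(loc@R.T+o-w).round(1).tolist());return o,R
o,R=fit([[50,100],[50,-130],[-50,-130],[-50,100]],ray('top0',c([[168,113],[592,64],[612,243],[190,292]]),[12,12,12,12]))
for n,uv,z in(('pin',(558,153),20),('bar',(213,170),92),('grip',(75,195),78),('screw',(185,120),14)):
    print(n,R.T@(ray('top0',c([uv]),z)[0,:2]-o))
fit([[30,50],[30,-50],[-30,-50],[-30,50]],ray('top0',c([[222,384],[388,463],[342,565],[172,487]]),8))
E
```

```text
org [606.4 -29.9] th 0.0998 res [[1.2, 1.0], [1.4, -0.5], [-1.2, -2.2], [-1.4, 1.8]]
pin [   1.48149775 -104.45509426]
bar [ 0.49976366 77.00926392]
grip [ -1.54401615 148.50225245]
screw [43.41726151 90.4661578 ]
org [450.3  15.8] th -0.4518 res [[0.1, 1.2], [-0.2, -1.2], [-0.5, -0.2], [0.6, 0.2]]
```

>>> {"name": "step_arm", "arguments": {"commands": [[[0,0,0],-0.18,0],[[0,0,0],-0.18,0],[[0,0,0],-0.18,0],[[0,0,0],-0.18,0],[[0,0,0],-0.18,0],[[0,0,0],-0.18,0],[[0,0,0],-0.17,0],[[0,0,0],0,0]]}}

```text
clock: 1.1
eef_pos: [253.6, -569.7, 400.5]
tcp_rot: [-3.139, -0.008, 1.708]
contact_force: [-0.3, 0.4, -0.4]
opening: -0.001
```

>>> {"name": "step_arm", "arguments": {"commands": [[[37,27,0],0,0],[[37,27,0],0,0],[[37,27,0],0,0],[[37,27,0],0,0],[[37,27,0],0,0],[[37,27,0],0,0],[[37,27,0],0,0],[[37,27,0],0,0],[[37,27,0],0,0],[[37,27,0],0,0],[[37,27,0],0,0],[[37,27,0],0,0],[[37,27,0],0,0],[[30,20,0],0,0],[[0,0,0],0,0]]}}

```text
clock: 2.98
eef_pos: [577.5, -5.0, 402.1]
tcp_rot: [-3.139, -0.007, 1.635]
contact_force: [-0.7, -0.2, -0.8]
opening: -0.004
```

```bash
python3 - <<'E'
from h import *
snap('wrist','w1')
s=sense();print(s['eef_pos'],s['tcp_rot'])
E
```

```text
[576.87073994  -5.94960659 402.02729431] [-3.13888219 -0.00713642  1.63435362]
```

View pics/w1.png

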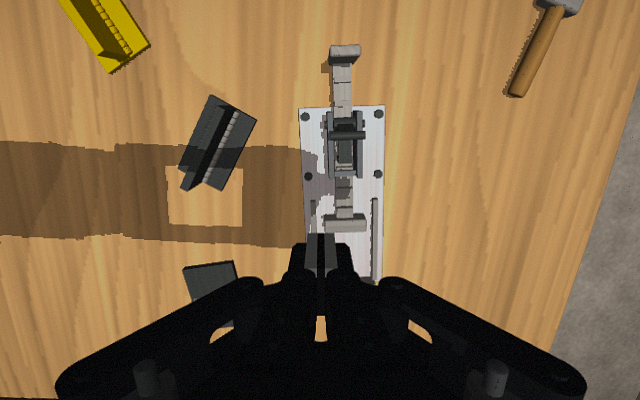

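The wrist view shows the plate's back corners at (299,107) and (384,105), the crossbar at (346,134), the grip top at (345,50), and the coupon web's top edge running from (186,186) to about (217,97).

```bash
python3 - <<'E'
from h import *
th=.1;R=np.array([[np.cos(th),-np.sin(th)],[np.sin(th),np.cos(th)]]);o=np.array([606.4,-28])
for n,uv,z in(('cL',(299,107),12),('cR',(384,105),12),('cross',(346,134),90),('grip',(345,49),78),('foot',(223,191),8),('foot2',(257,123),8),('jawR',(366,218),38),('jawL',(325,218),38)):
    w=ray('w1',[uv],z)[0,:2];print(n,w.round(1),(R.T@(w-o)).round(1))
o2=np.array([450.3,15.8]);t=-.452
for l in([30,-50],[30,50]):print(o2+np.array([[np.cos(t),-np.sin(t)],[np.sin(t),np.cos(t)]])@l)
E
```

```text
cL [547.8  63.4] [-49.2  96.8]
cR [644.5  71.9] [47.9 95.6]
cross [597.2  43.1] [-2.  71.6]
grip [591.  116.7] [ -0.9 145.5]
foot [457.3 -43.5] [-149.9   -0.6]
foot2 [499.2  42.2] [-99.7  80.5]
jawR [633.6 -56.6] [ 24.2 -31.2]
jawL [585.6 -59.7] [-23.8 -29.4]
[455.44898327 -42.28173526]
[499.12553899  47.67580183]
```

>>> {"name": "step_arm", "arguments": {"commands": [[[10,14,0],-0.04,0],[[8,14,20],0,0],[[0,0,40],0,0],[[0,0,40],0,0],[[0,0,40],0,0],[[0,0,12],0,0],[[0,0,0],0,0]]}}

```text
clock: 3.9
eef_pos: [607.0, 12.5, 248.2]
tcp_rot: [3.139, -0.007, 1.67]
contact_force: [-0.2, 0.4, 0.3]
opening: 0.003
```

>>> {"name": "step_arm", "arguments": {"commands": [[[6,-5,0],0,0],[[6,0,0],0,0],[[6,0,0],0,0],[[6,0,0],0,0],[[6,0,0],0,0],[[5,0,0],0,0],[[5,0,0],0,0],[[0,0,0],0,0]]}}

```text
clock: 4.9
eef_pos: [598.8, 54.4, 252.7]
tcp_rot: [3.133, -0.005, 1.671]
contact_force: [-0.4, -1.0, 0.3]
opening: 0.002
```

>>> {"name": "step_arm", "arguments": {"commands": [[[-10,0,0],0,0],[[0,0,-40],0,0.6],[[0,0,-40],0,0.6],[[0,0,0],0,0.6]]}}

```text
clock: 5.4
eef_pos: [599.7, 42.1, 334.6]
tcp_rot: [3.133, -0.006, 1.67]
contact_force: [-0.3, 0.6, 0.5]
opening: 0.597
```

```bash
python3 - <<'E'
from h import *
s=sense();print(s['eef_pos'],s['tcp_rot'])
snap('wrist','w2')
E
```

```text
[599.68127697  42.06122606 334.61420015] [ 3.13305816 -0.00623962  1.66971032]
```

View pics/w2.png

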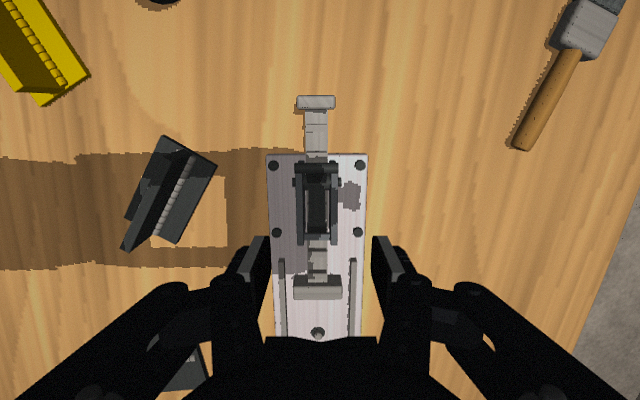

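The lever's crossbar now sits back at about (317,169), so the pawl is up. The grip top is at about (316,100).

```bash
python3 - <<'E'
from h import *
th=.1;R=np.array([[np.cos(th),-np.sin(th)],[np.sin(th),np.cos(th)]]);o=np.array([606.,-30])
for n,uv,z in(('grip',(316,100),78),('cross',(317,168),86),('cL',(266,155),12),('cR',(367,154),12),('pin',(318,332),20),('coupon far',(216,164),8),('coup near',(178,242),8)):
    w=ray('w2',[uv],z)[0,:2];print(n,w.round(1),(R.T@(w-o)).round(1))
from rig import sense
p=sense()['eef_pos'][:2];print(R.T@(p-o))
E
```

```text
grip [591.2 117. ] [ -0.  147.8]
cross [596.6  69.5] [ 0.5 99.9]
cL [547.6  62.4] [-48.9  97.8]
cR [644.7  72.9] [48.8 98.5]
pin [ 616.9 -131.7] [   0.7 -102.2]
coupon far [498.1  48. ] [-99.6  88.4]
coup near [457.7 -40.7] [-148.7    4.1]
[ 0.22537471 72.36929391]
```

>>> {"name": "step_arm", "arguments": {"commands": [[[38,0,0],0,0.6],[[37,0,0],0,0.6],[[0,0,35],0,0.6],[[0,0,35],0,0.6],[[0,0,30],0,0.6],[[0,0,17],0,0.6],[[0,0,0],0,0.6]]}}

```text
clock: 6.32
eef_pos: [589.5, 117.2, 206.2]
tcp_rot: [-3.139, -0.006, 1.667]
contact_force: [-0.1, -0.0, -0.5]
opening: 0.605
```

>>> {"name": "step_arm", "arguments": {"commands": [[[0,0,-10],0,0.6],[[0,0,0],0,0],[[0,0,0],0,0],[[0,0,0],0,0],[[0,0,0],0,0]], "force": 30}}

```text
clock: 6.95
eef_pos: [590.6, 117.0, 218.8]
tcp_rot: [3.14, -0.007, 1.667]
contact_force: [3.3, 1.1, -6.7]
opening: 0.325
```

>>> {"name": "step_arm", "arguments": {"commands": [[[8,0,0],0,0],[[8,0,0],0,0],[[8,0,0],0,0],[[8,0,0],0,0],[[8,0,0],0,0],[[8,0,0],0,0]]}}

```text
clock: 7.7
eef_pos: [585.5, 167.5, 218.8]
tcp_rot: [3.141, -0.006, 1.667]
contact_force: [3.4, -1.8, -7.4]
opening: 0.32
```

Moved about 50 mm with only 2 N of resistance. I'll continue gently to the stop.

>>> {"name": "step_arm", "arguments": {"commands": [[[3,0,0],0,0],[[3,0,0],0,0],[[3,0,0],0,0],[[2,0,0],0,0],[[0,0,0],0,0]]}}

```text
clock: 8.32
eef_pos: [585.4, 171.3, 218.8]
tcp_rot: [-3.141, 0.01, 1.672]
contact_force: [1.5, 2.5, -7.3]
opening: 0.321
```

>>> {"name": "step_arm", "arguments": {"commands": [[[4,0,0],0,0],[[4,0,0],0,0]]}}

```text
clock: 8.57
eef_pos: [585.2, 173.8, 218.6]
tcp_rot: [-3.14, 0.022, 1.676]
contact_force: [6.9, -29.1, -2.4]
opening: 0.323
```

>>> {"name": "step_arm", "arguments": {"commands": [[[-2,0,0],0,0.6],[[0,0,0],0,0.6],[[0,0,0],0,0.6],[[0,0,-40],0,0.6],[[0,0,-40],0,0.6],[[0,0,-40],0,0.6],[[-29,-30,0],0,0.7],[[-29,-30,0],0,0.7],[[-29,-30,0],0,0.7],[[-29,-30,0],0,0.7],[[-28,-30,0],0,0.7],[[0,0,0],0.18,0.7],[[0,0,0],0.18,0.7],[[0,0,0],0.18,0.7],[[0,0,0],0.0,0.7]]}}

```text
clock: 10.45
eef_pos: [446.5, 17.6, 349.7]
tcp_rot: [3.128, 0.009, 1.127]
contact_force: [-0.1, 0.9, 0.0]
opening: 0.702
```

```bash
python3 - <<'E'
from h import *
s=sense();print(s['eef_pos'],s['tcp_rot'],s['contact_force'])
snap('wrist','w3')
E
```

```text
[446.5236849   17.5909777  349.66223963] [3.12766256 0.00889687 1.12690014] [-0.14456984  0.87446326  0.02231242]
```

View pics/w3.png

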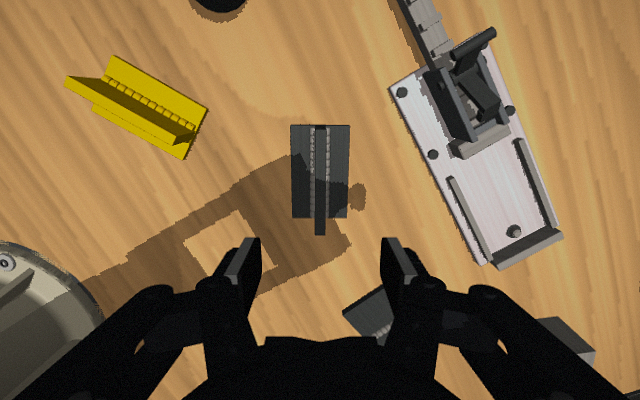

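The coupon is aligned with the gripper: foot corners at (291,125), (350,126) and (347,218), web top from (321,125) to (320,235). The jaw is back at the cheeks and the pawl is up.

```bash
python3 - <<'E'
from h import *
a=ray('w3',[(290.5,125),(350,126),(292.5,217),(347,218)],8)[:,:2];b=ray('w3',[(321,126),(320.5,235)],53)[:,:2]
print(a.round(1),a.mean(0),b.round(1),b.mean(0))
d=b[0]-b[1];print('yaw',np.arctan2(d[1],d[0]),np.linalg.norm(d))
p=sense()['eef_pos'][:2];y=sense()['tcp_rot'][2]
v=b.mean(0)-p;print('tool x,y shift',v@[np.cos(y),np.sin(y)],v@[np.sin(y),-np.cos(y)])
th=.1;R=np.array([[np.cos(th),-np.sin(th)],[np.sin(th),np.cos(th)]]);o=np.array([606.,-30])
w=ray('w3',[(514,231)],20)[0,:2];print('pin',w,R.T@(w-o))
w=ray('w3',[(483,261),(553,230)],32)[:,:2];print('stop inner top',w,(w-o)@R)
E
```

```text
[[444.5  71.2]
 [497.9  44.6]
 [401.7 -17.6]
 [455.  -44.6]] [449.77256396  13.40203656] [[472.6  60.8]
 [428.4 -31.2]] [450.48842509  14.79256032]
yaw 1.1232724097550832 101.99635571848931
tool x,y shift -0.8600269057163555 4.735533745334629
pin [ 614.69445985 -133.61487247] [  -1.69320297 -103.96522732]
stop inner top [[ 569.18532062 -144.65291512]
 [ 648.12146394 -142.7587845 ]] [[ -48.07695157 -110.40479288]
 [  30.65393735 -116.40058991]]
```

>>> {"name": "step_arm", "arguments": {"commands": [[[-1,5,20],0.0,0.7],[[0,0,40],0,0.7],[[0,0,40],0,0.7],[[0,0,25],0,0.7],[[0,0,10],0,0.7],[[0,0,0],0,0.7]]}}

```text
clock: 11.25
eef_pos: [454.0, 14.0, 212.9]
tcp_rot: [3.124, 0.006, 1.155]
contact_force: [-0.3, -0.4, -0.5]
opening: 0.701
```

>>> {"name": "step_arm", "arguments": {"commands": [[[-1,-3,8],0.03,0.7],[[0,0,8],0,0.7],[[0,0,0],0,0.7],[[0,0,0],0,0],[[0,0,0],0,0],[[0,0,0],0,0],[[0,0,0],0,0],[[0,0,0],0,0]], "force": 80}}

```text
clock: 12.25
eef_pos: [450.4, 14.6, 198.6]
tcp_rot: [3.124, 0.005, 1.124]
contact_force: [0.7, -1.0, -2.9]
opening: 0.101
```

>>> {"name": "step_arm", "arguments": {"commands": [[[0,0,-15],0,0],[[0,0,-35],0,0],[[0,0,-40],0,0],[[0,0,-30],0,0],[[0,0,0],-0.14,0],[[0,0,0],-0.14,0],[[0,0,0],-0.14,0],[[0,0,0],-0.13,0],[[0,0,0],0,0],[[-18,22,0],0,0],[[-18,22,0],0,0],[[-18,22,0],0,0],[[-18,22,0],0,0],[[-18,22,0],0,0],[[-16,20,0],0,0],[[0,0,0],0,0]]}}

```text
clock: 14.25
eef_pos: [587.1, -78.4, 328.4]
tcp_rot: [3.139, 0.013, 1.666]
contact_force: [-0.4, -0.8, -6.7]
opening: 0.099
```

```bash
python3 - <<'E'
from h import *
s=sense();print(s['eef_pos'],s['tcp_rot'],s['contact_force'],s['wrist_torque'],s['opening'])
snap('wrist','w4')
E
```

```text
[587.12669398 -78.37544569 328.35429188] [3.13924959 0.0130064  1.66609195] [-0.37630721 -0.81101476 -6.73057372] [ 0.0785758   0.06173997 -0.04356358] 0.09850159588973528
```

View pics/w4.png

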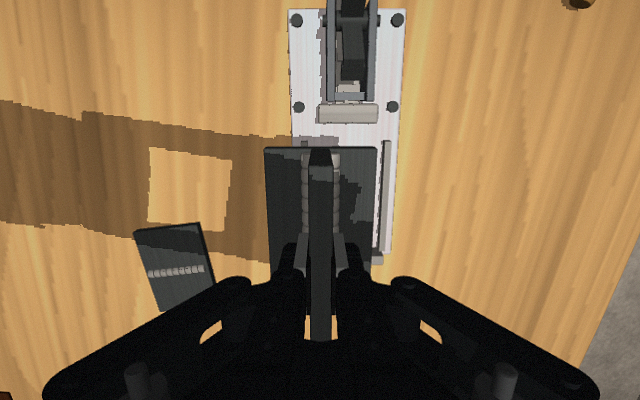

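```bash
python3 - <<'E'
from h import *
th=.1;R=np.array([[np.cos(th),-np.sin(th)],[np.sin(th),np.cos(th)]]);o=np.array([606.,-28])
p=np.array([587.13,-78.38])
c=ray('w4',[(264.5,148),(376.5,148)],138)[:,:2];print('coupon far edge in fixture rel tcp',(c-p)@R)
for n,uv,z in(('cL',(288.5,10),12),('cR',(406,10),12),('jawL',(317,106),38),('jawR',(378,104),38),('jawLb',(317,122),12),('railR in',(386,200),22),('railRtip',(386,142),22),('edgeR',(397,200),12)):
    w=ray('w4',[uv],z)[0,:2];print(n,((w-o)@R).round(1))
print('tcp',(p-o)@R)
E
```

```text
coupon far edge in fixture rel tcp [[-28.69226666  46.85058561]
 [ 30.07059472  46.57590837]]
cL [-49.1  94.5]
cR [49.2 94.5]
jawL [-25.6  17.3]
jawR [24.4 18.8]
jawLb [-26.    2.6]
railR in [ 39.5 -69.8]
railRtip [ 36.2 -14.5]
edgeR [ 52.7 -73.2]
tcp [-23.80533613 -48.24445327]
```

>>> {"name": "step_arm", "arguments": {"commands": [[[-6,12,0],0,0],[[-6,12,20],0,0],[[0,0,25],0,0],[[0,0,25],0,0],[[0,0,15],0,0],[[0,0,7],0,0],[[0,0,0],0,0]]}}

```text
clock: 15.18
eef_pos: [613.3, -88.0, 235.0]
tcp_rot: [3.139, 0.013, 1.663]
contact_force: [0.2, -0.4, -7.0]
opening: 0.098
```

>>> {"name": "step_arm", "arguments": {"commands": [[[0,-1,6],-0.006,0],[[0,0,4],0,0],[[0,0,0],0,0]]}}

```text
clock: 15.55
eef_pos: [613.0, -88.3, 226.2]
tcp_rot: [3.137, 0.013, 1.669]
contact_force: [0.2, 0.2, -7.5]
opening: 0.101
```

>>> {"name": "step_arm", "arguments": {"commands": [[[0,0,2],0,0],[[-3,0,0],0,0],[[-3,0,0],0,0],[[-2,0,0],0,0],[[0,0,0],0,0]]}}

```text
clock: 16.18
eef_pos: [614.2, -97.1, 224.8]
tcp_rot: [3.136, 0.014, 1.669]
contact_force: [1.0, 0.1, -7.9]
opening: 0.103
```

>>> {"name": "step_arm", "arguments": {"commands": [[[-2,0,0],0,0],[[-2,0,0],0,0],[[0,0,0],0,0]]}}

```text
clock: 16.55
eef_pos: [614.3, -98.7, 225.2]
tcp_rot: [3.136, 0.009, 1.668]
contact_force: [0.1, 0.4, -7.8]
opening: 0.1
```

>>> {"name": "step_arm", "arguments": {"commands": [[[-2,0,0],0,0],[[-2,0,0],0,0]]}}

```text
clock: 16.8
eef_pos: [614.5, -100.2, 225.6]
tcp_rot: [3.137, 0.004, 1.667]
contact_force: [-0.6, 14.3, -2.8]
opening: 0.102
```

>>> {"name": "step_arm", "arguments": {"commands": [[[2,0,0],0,0],[[0,0,0],0,0]]}}

```text
clock: 17.05
eef_pos: [614.3, -98.2, 225.7]
tcp_rot: [3.137, 0.004, 1.667]
contact_force: [-0.6, 0.4, -7.2]
opening: 0.103
```

>>> {"name": "step_arm", "arguments": {"commands": [[[0.5,-1,3],0,0],[[0,0,3],0,0],[[0,0,3],0,0],[[0,0,2],0,0],[[0,0,0],0,0]]}}

```text
clock: 17.68
eef_pos: [613.4, -98.6, 213.7]
tcp_rot: [3.137, 0.005, 1.667]
contact_force: [0.4, 0.6, -6.1]
opening: 0.102
```

>>> {"name": "step_arm", "arguments": {"commands": [[[0,0,1],0,0],[[0,0,1],0,0],[[0,0,1],0,0]]}}

```text
clock: 18.05
eef_pos: [613.4, -98.6, 210.9]
tcp_rot: [3.137, 0.005, 1.667]
contact_force: [0.8, 0.2, -5.9]
opening: 0.097
```

>>> {"name": "step_arm", "arguments": {"commands": [[[0,0,1],0,0],[[0,0,1],0,0]]}}

```text
clock: 18.3
eef_pos: [613.5, -98.6, 210.3]
tcp_rot: [3.137, 0.005, 1.667]
contact_force: [-6.9, 1.4, 11.1]
opening: 0.105
```

>>> {"name": "step_arm", "arguments": {"commands": [[[0,0,0],0,0.3],[[0,0,0],0,0.5],[[0,0,0],0,0.5],[[0,0,-20],0,0.5],[[0,0,-40],0,0.5],[[0,0,-40],0,0.5],[[0,0,-40],0,0.5],[[-30,-30,0],0,0.5],[[-30,-30,0],0,0.5],[[-30,-30,0],0,0.5],[[0,0,0],0,0.5]]}}

```text
clock: 19.68
eef_pos: [531.4, -198.6, 367.3]
tcp_rot: [3.122, 0.011, 1.669]
contact_force: [0.4, -0.2, -0.4]
opening: 0.497
```

```bash
python3 - <<'E'
from h import *
s=sense();print(s['eef_pos'],s['tcp_rot'],s['contact_force'])
snap('wrist','w5');snap('scene','s5')
a=np.load('pics/w5.npz')['im'];b=np.load('pics/s5.npz')['im'][190:310,240:420]
b=cv2.resize(b,(600,400),interpolation=cv2.INTER_CUBIC)
cv2.imwrite('pics/s5c.png',b)
E
```

```text
[ 531.42382853 -198.64259166  367.30564531] [3.12206955 0.01069384 1.66857414] [ 0.41297356 -0.15291564 -0.44696864]
```

View pics/w5.png

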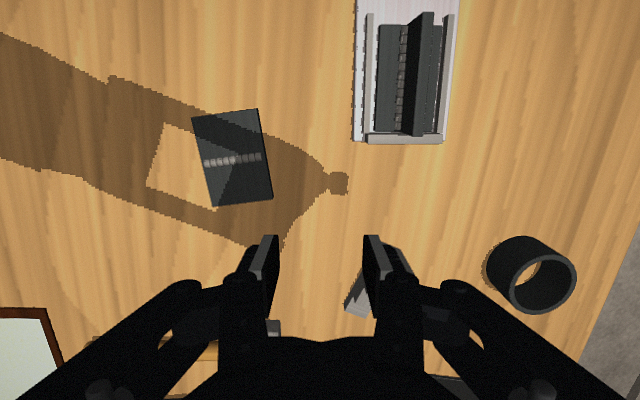

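View pics/s5c.png

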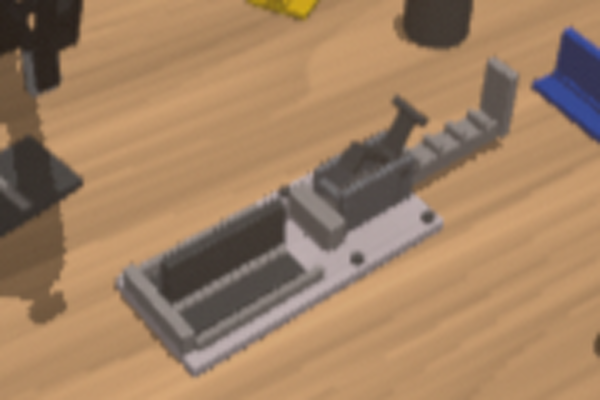

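The coupon stands in the nest between the rails, with the stop's inner top edge near row 135 and the foot's far edge near row 24. I'll check the gap to the stop numerically.

```bash
python3 - <<'E'
from h import *
th=.1;R=np.array([[np.cos(th),-np.sin(th)],[np.sin(th),np.cos(th)]]);o=np.array([606.,-28])
for n,uv,z in(('foot far L',(380,25),20),('foot far R',(444,25),20),('foot near L',(377,132),20),('stop in topL',(369,134),32),('stop in topR',(443,135),32),('stop out topR',(443,143),32),('web top far',(428,12),65),('web top near',(414,136),65)):
    w=ray('w5',[uv],z)[0,:2];print(n,((w-o)@R).round(1))
im=np.load('pics/w5.npz')['im'][0:160,340:470];cv2.imwrite('pics/w5c.png',cv2.resize(im,None,fx=4,fy=3.7,interpolation=cv2.INTER_CUBIC))
E
```

```text
foot far L [-28.2 -23.5]
foot far R [ 33.  -22.7]
foot near L [ -26.1 -123.2]
stop in topL [ -36.4 -123.9]
stop in topR [  38.2 -125. ]
stop out topR [  39.1 -133. ]
web top far [  1.3 -23.1]
web top near [  -1.9 -122.1]
```

View pics/w5c.png

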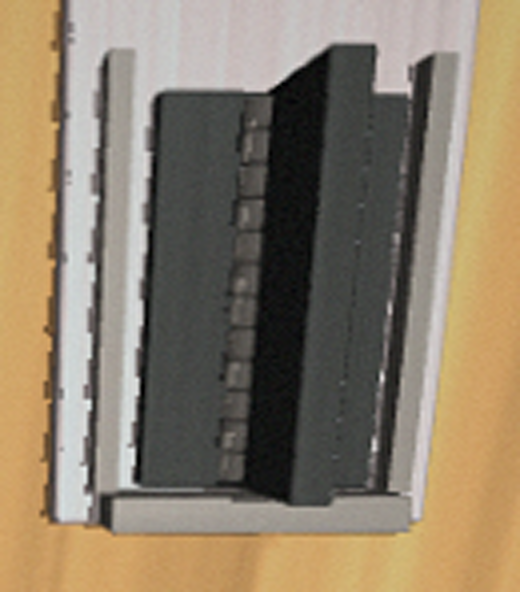

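The foot sits within about 2 mm of the stop, parallel to it and between the rails with nothing overlapping. The bar is still fully back and the gripper is clear.

```bash
python3 -c "
from rig import sense,sign_off
s=sense();print(s['clock'],s['contact_force'],abs(s['qvel']).max());print(sign_off())"
```

```text
19.775 [ 0.18317345 -0.45803401 -0.06854064] 0.024807472415564497
the job is handed in; nothing more can be done
None
```

The job is done and handed in at 19.8 s of the 58 s allowed.

- **Lever and bar:** I pushed the thumb lever about 26 mm towards +y. That put the pawl at roughly 0.65 rad by the camera, and it stayed up. I then pulled the bar back by its grip until it met its stop, shown by a 29 N rise in force after about 55 mm of travel.
- **Coupon:** I carried the dark T coupon to the nest, felt the end stop with it (14 N) and backed off about 2 mm. I then lowered it in 1 mm steps until the bed took its weight and let go.

**Last checks:**
- The final pictures show the coupon between the rails, its foot parallel to the stop and about 0–2 mm from it. The bar is back, the pawl is raised and the gripper touches nothing.
- At bed contact the arm height put the coupon's underside at 11.7 mm, against 12 mm for the bed. The pin should therefore be flush, but it is hidden under the foot, so I have not seen it.
- The wrist camera's fixture y positions disagreed with each other by 3–5 mm, so I placed the coupon by feel against the stop rather than by the pictures.
- The pipe stub, plate, stepped block and bottle were not touched. I did not measure their positions again at the end.

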